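# Roll the sugar carriage to the cubby's doorway

## Task

Roll the marble-topped carriage along its rails so that the empty sugar jar riding on it comes to rest in the middle of the opening between the two sliding frosted panes. It runs almost without friction: push and brake it gently, only against the soft buffers on its ends, let it strike neither end stop, and keep your fingers off the marble and the jar. Let go and see that it stands still there by itself for a good three seconds before you finish, the jar upright in its place, and the gourd, the coasters and the spoon undisturbed.

Things in the scene. Friction and masses are not known exactly. Their poses are not given: they have to be found in the camera images.
- cubby: Low open-topped white melamine cubby, fixed; floor 16 mm thick. Origin: on the table (z = 0) below the middle of the carriage rails. Its y axis runs along the rails, x points away from the robot to the frosted panes. Two steel rails, tops at z = 30 mm, at x = -42 and +42 mm. End walls at y = +-544 mm, 76 mm high, near the panes 226 mm.
- doors: The cubby's two sliding frosted panes, 195 mm high, drawn apart, fixed. Origin: on the cubby's floor in the middle of the 170 mm opening between their inner edges, 176 mm beyond the rails' centre line; axes parallel to the cubby's. The mark: the carriage's origin must come level with this origin along the cubby's y axis. It lies 260 to 380 mm towards -y of the carriage's start.
- trolley: Carriage (steel chassis on ball-bearing wheels, marble deck), captive on the rails, rolls along the cubby's y only. Origin: its middle in plan, z = 0; axes parallel to the cubby's. 126 mm wide (x), 156 mm long (y), marble 20 mm thick, its top at z = 86 mm. Mass with deck, buffers and jar 3.35 kg nominal. Rolling resistance 0.005 N plus 0.15 N s/m (nominal): from 0.06 m/s it would coast some 0.6 m.
- buffer_left: Sprung black rubber buffer on the carriage's +y end: block 100 mm wide (x), z = 36 to 76 mm. Origin: middle of its flat outer face, which looks to +y, 115 mm from the carriage's origin when free. Presses in up to 35 mm towards the carriage against 40 N/m (nominal, no preload, nearly undamped: 0.3 N s/m) and springs back; 50 g. Pressing it pushes the carriage to -y, towards the mark.
- buffer_right: The same buffer on the carriage's -y end, outer face looking to -y, 115 mm from the carriage's origin when free; 35 mm stroke, 40 N/m, z = 36 to 76 mm. Pressing it pushes the carriage to +y: it brakes a carriage that rolls to the mark. Half a newton is a good push; 5 N on either buffer is too rough.
- stop_right (a point): Rubber end stop of the rails on the -y side, beyond the mark (top at z = 46 mm, lower than the buffers' middle). The point lies on the rails' centre line at the stop's face, y = -340 mm in the cubby's frame. The carriage strikes it when its origin is 80 mm from this point (y = -260 mm); the mark is at least 70 mm short of that.
- stop_left (a point): The like end stop on the +y side, behind the carriage's start: its face is at y = +340 mm, and the carriage strikes it when its origin comes to y = +260 mm, 70 mm behind its start.
- jar: Empty open glass sugar jar, outer radius 38 mm, 80 mm high, about 0.35 kg, standing loose on the middle of the marble deck (its rim is at z = 166 mm). Origin: centre of its underside, z up. Its place is the carriage's middle.
- gourd: Black ceramic gourd of two bulbs, 84 mm across, 142 mm high, on the cubby's floor between rails and panes. Origin: centre of its underside. A bystander.
- coasters: Stack of cork coasters, 92 mm across, 30 mm high, on the cubby's floor between rails and panes. Origin: centre of its underside. A bystander.
- spoon: Stainless spoon lying on the cubby's floor on the robot's side of the rails, about along y, some 100 mm from the rails' centre line. A bystander.
Mind the look-alikes: they are no part of the job. There is more than one size of the jar; the job needs the middle-sized.

How it is judged (in metres and radians):
On the way:
1. the carriage stands still at the mark, untouched, for 3 s (y of trolley in the frame of doors between -0.015 and 0.015 m and linear speed of trolley below 0.004 m/s and contact force between each of the arm, the fingers and trolley below 0.1 N), for 3 s.
At the end, for the whole second after the job is handed in: The carriage's middle is within 15 mm of the middle of the opening, measured along the rails, it moves at less than 4 mm/s with nothing touching it (first for 3 s, then again through the last second), and the jar stands upright (within 0.1 rad) within 15 mm of the carriage's middle (y of trolley in the frame of doors between -0.015 and 0.015 m and linear speed of trolley below 0.004 m/s and horizontal distance between jar and trolley below 0.015 m and angle between jar's own z axis and vertical below 0.1 rad).
It fails at once if the carriage strikes an end stop (y of trolley in the frame of cubby below -0.257 m or y of trolley in the frame of cubby above 0.257 m).
It fails at once if the carriage or its buffers are gripped or pushed with more than 5 N (contact force between any of the fingers, the arm and trolley above 5 N).
It fails at once if the robot touches the marble deck or the jar (contact force between any of the fingers, the arm and trolley_c1 above 1 N or contact force between any of the fingers, the arm and jar above 1 N).
It fails at once if the jar tips (angle between jar's own z axis and vertical above 0.3 rad).
It fails at once if the gourd, the coasters or the spoon are disturbed (distance of any of gourd, coasters, spoon from where it was at the start of the episode above 0.015 m).
It also fails if it takes over 43 s, if anything falls off the work surface, if the arm or the gripper's body presses on something with over 40 N, if the wrist force passes 120 N, or if a joint passes its speed limit or range.

## Robot

A 6-joint arm with a two-finger parallel gripper is mounted at the origin on the work surface. World frame = base frame: x ahead of the robot, y to its left, z up, the work surface at z = 0. Lengths are in mm, angles in rad, forces in N, time in s.
With the tool pointing down it reaches from about 275 to 750 mm from the base axis. Payload 10.2 kg.
Tool frame: the origin (TCP) lies between the finger pads; the fingertips stand 25 mm ahead of it and the grasp point (between the pads) lies 6 mm ahead of it; z points along the fingers, y is the line along which they close (so a half turn about z gives the same grasp; the last joint's range is limited). The gripper opens to 85 mm and grips with 20 to 120 N. Pads are 22 mm wide; open, the fingers measure 114 mm over their backs; the gripper's body (76 mm by 85 mm) begins 54 mm behind the grasp point. The pads swing forward as they close: fully open they stand 13 mm farther back than shut.
Start: joints at [-1.446, 0.313, 1.498, -0, 1.331, -0.223], TCP at [178.923, -493.576, 256.294] pointing down, gripper open.
Joint ranges: [-2.94, 2.94], [-0.97, 2.17], [0.19, 2.56], [-1.23, 4.37], [0.02, 3.11], [-2.88, 2.88]. Speed limits (rad/s): [2.39, 2.39, 3.01, 3.14, 3.14, 3.14].

## Interface

Orientations are given as a unit quaternion [w, x, y, z].
In Python, from rig import ctrl, eyes, finish_job gives the robot as it stands.
- The arm moves only by the tool step_arm, never from a script. Its argument "increments" is a list of rows, each an object of numbers: "dx", "dy", "dz": the shift along the tool's x, y, z in units of 25 mm (1.0 is 25 mm); "wx", "wy", "wz": the turn, a rotation vector about the tool's x, y, z in units of 6 degrees (1.0 is 6 degrees). A call has 1 to 5 rows; each row shifts and turns the commanded pose from where the row before left it, along the tool's axes as they then stand; what a row does not reach is not made up. A row lasts 1/10 s, in which the tool goes at most 50 mm and 8.59 degrees, less where a joint would pass 70% of its speed; a pose out of reach is approached as far as the arm can. A call is refused whole if a number of a shift passes 1 or a number of a turn 1, either way. A call with a gripper value outside its range is refused whole. "fingers" is the finger opening in mm, from 0 to 85.4, set as the call begins (left out, the last holds). The fingers move at their own pace and stop on an object; "squeeze" is the grip in N (left out, the last holds). Time passes only in rows, so rows that do not move let the fingers close. It gives the time, the measured TCP pose, the force, the opening and the grip force at its end, in the units of the state.
- ctrl.sense(): the state, without advancing time (a new reading comes with each control period).
- eyes.capture(name): name is "scene" or "top"; returns a dict with "frame" (420x560x3 uint8, blue, green, red), "fx", "fy", "cx", "cy" (pixels), "R" (3x3) and "t" (3): a world point X has camera coordinates R X + t. Camera axes: x right, y down, z forward; pixel columns grow to the right and rows downward; lengths in mm; the calibration is good to about 2 mm. A picture is of the moment at which its call begins. There is no depth.
- finish_job(): hands the job in; it is judged then, once.
Trained networks look in the newest picture that a camera, given by its name, has taken for a name from the list of things; names that differ only in an ending like _2 or _b are one class to them, and where a whole thing is asked for, a point or a joint stands for the part that bears it (a point fixed in the world has none). Each returns a list of dicts, best first, with "p" (0 to 1); they miss things now and then, are a little off and sometimes report something else, mostly with a low value. They report only what shows in the picture. A call takes as long as a camera call. They do not tell look-alikes from the thing itself.
- eyes.cut_out(camera, label): "mask" (420x560 bool, what is visible of it).
- eyes.landmark_of(camera, label): "point" ([x, y, z] in mm, in the coordinates of the camera as it stood for that picture, good to about 4 mm: a listed point, or the origin of a listed thing).
The state is a dict: "time_s": time; "joints": joint angles; "dq": joint speeds; "tau": joint torques, N m; "eef_pos": TCP position; "ee_rot": TCP orientation; "force": force on the tool from outside, world axes, zero at the start; "wrist_torque": the same for the moment, N m; "grip_width": opening from 0.0 (shut) to 1.0 (fully open); "grip_force": force on a finger pad.
Only numpy, scipy, OpenCV 4.12 (cv2) and the standard library are available. Lean on these libraries where they do the work, as an engineer would, in place of code of your own. Each camera call takes 0.05 s, during which the arm holds its last target. There are 200 camera calls.

## Working session

There is one attempt and no reset: what is moved stays moved. The work goes in short steps, Python scripts to look and compute and a tool call to move; the robot and the scene stay as the last step left them, time stands still between calls to the robot, and variables do not carry over. Pictures are saved under pics/ and viewed, at most 10 in all, crops included, and the job is handed in when it is done.

Besides the shell and the picture viewer there is one more tool, called as name(argument=value, ...) on one line, values as JSON. step_arm: Moves the arm, as the interface text tells. Its arguments: {"type":"object","properties":{"increments":{"type":"array"},"fingers":{"type":"number"},"squeeze":{"type":"number"}},"required":["increments"]}

```bash
mkdir -p pics; ls; cat > h.py <<'E'
import numpy as np, cv2
from rig import ctrl, eyes, finish_job
def cap(n):
    return eyes.capture(n)
def lm(cam,c,label):
    out=[]
    for d in eyes.landmark_of(cam,label):
        p=np.array(d["point"]); w=np.array(c["R"]).T@(p-np.array(c["t"]))
        uv=(c["fx"]*p[0]/p[2]+c["cx"],c["fy"]*p[1]/p[2]+c["cy"])
        out.append((round(d["p"],2),w.round(1),np.round(uv,0)))
    return out
E
python3 - <<'E'
from h import *
for n in ("scene","top"):
    c=cap(n); cv2.imwrite(f"pics/{n}0.png",c["frame"])
    print(n, (-np.array(c["R"]).T@np.array(c["t"])).round(0), c["fx"])
    for l in ["cubby","doors","trolley","buffer_left","buffer_right","stop_right","stop_left","jar","gourd","coasters","spoon"]:
        print(l,*lm(n,c,l)[:4])
s=ctrl.sense(); print(s)
E
```

```text
pics
scene [1285.  -58.  824.] 401.0560158733163
cubby (0.59, array([508.4,  -5. ,   1.6]), array([291., 244.]))
doors
trolley (0.62, array([521.5, 181.4,  -3.2]), array([357., 245.]))
buffer_left (0.79, array([533.6, 298. ,  57.7]), array([403., 230.])) (0.27, array([533.2, 328.8,  30. ]), array([413., 237.]))
buffer_right (0.85, array([512.3,  66. ,  58.5]), array([317., 229.]))
stop_right (0.9, array([ 480.3, -344. ,   31.4]), array([169., 235.])) (0.74, array([ 5.065e+02, -7.400e+00,  5.000e-01]), array([290., 244.]))
stop_left (0.77, array([536.1, 328.4,  31. ]), array([413., 237.]))
jar (0.87, array([223.7, 332.4,   5.1]), array([385., 176.])) (0.81, array([299.1, 189.3,   2. ]), array([346., 193.])) (0.63, array([520.2, 181.5,  84.2]), array([361., 222.]))
gourd (0.66, array([520. , 181.9,  -1.5]), array([357., 244.]))
coasters
spoon (0.79, array([404.4, -43.2,  16.6]), array([275., 216.])) (0.49, array([534.5, 325.4,  33.4]), array([412., 236.]))
top [ 405.  -26. 1406.] 426.6999763623675
cubby (0.9, array([502.7,  -7. ,  -1.5]), array([271., 207.]))
doors
trolley (0.74, array
[... 730 characters left out ...]
 'joints': array([-1.44642460e+00,  3.12854298e-01,  1.49769463e+00, -2.21064495e-05,
        1.33102221e+00, -2.23366365e-01]), 'dq': array([ 1.94670743e-03,  1.41527993e-04,  2.26767796e-04, -1.64532640e-03,
        1.33764138e-03,  4.06570825e-05]), 'tau': array([-1.06743417e-03, -4.12169158e+01, -2.59903336e+01, -2.84538273e-04,
        4.71556868e-04,  2.87647504e-05]), 'eef_pos': array([ 178.90570046, -493.57584529,  256.31959555]), 'ee_rot': array([ 1.02120752e-05,  9.84922363e-01,  1.72996930e-01, -1.12560882e-05]), 'force': array([ 0.59348502, -0.38712838,  0.05708886]), 'wrist_torque': array([0.01662235, 0.03704677, 0.01072326]), 'grip_force': 0.0, 'grip_width': 0.9999844782595614}
```

View pictures.

View pics/scene0.png

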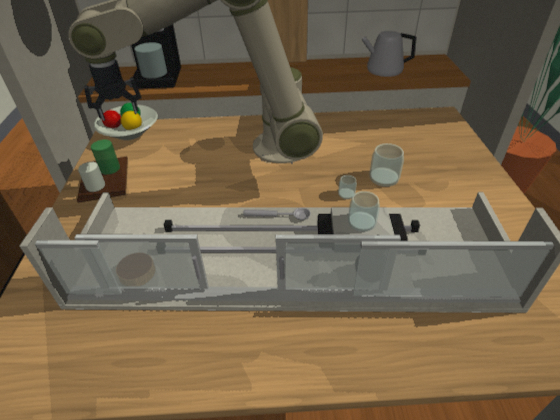

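View pics/top0.png

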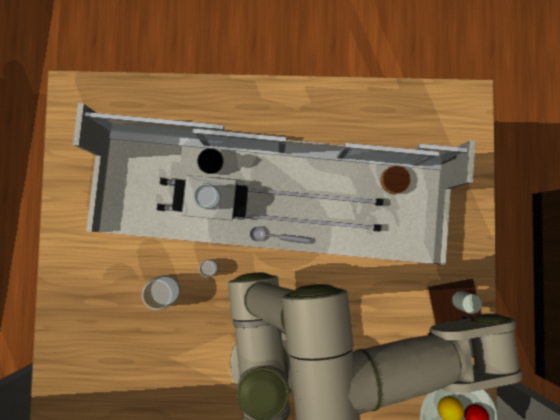

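```bash
cat >> h.py <<'E'
yv=np.array([.0806,.9967,0]);yv/=np.linalg.norm(yv); xv=np.array([yv[1],-yv[0],0]); O=np.array([508.2,-6,0])
def w2c(p): d=np.array(p)-O; return np.array([d@xv,d@yv,d[2]])
def c2w(p): return O+p[0]*xv+p[1]*yv+np.array([0,0,p[2]])
def proj(c,w):
    p=np.array(c["R"])@w+np.array(c["t"]); return c["fx"]*p[0]/p[2]+c["cx"], c["fy"]*p[1]/p[2]+c["cy"]
def ray(c,u,v,n,d): # intersect with cubby-frame plane n: 0=x,1=y,2=z  = d
    R=np.array(c["R"]); o=-R.T@np.array(c["t"]); r=R.T@np.array([(u-c["cx"])/c["fx"],(v-c["cy"])/c["fy"],1])
    oc=w2c(o); rc=np.array([r@xv,r@yv,r[2]]); return oc+rc*(d-oc[n])/rc[n]
E
python3 - <<'E'
from h import *
import pickle
S=cap("scene"); T=cap("top")
pickle.dump((S,T),open("c0.pkl","wb"))
a=cv2.resize(S["frame"][220:320,180:300],None,fx=5,fy=5,interpolation=cv2.INTER_CUBIC)
b=cv2.resize(T["frame"][130:180,270:370],None,fx=6,fy=6,interpolation=cv2.INTER_CUBIC)
cv2.imwrite("pics/a.png",a);cv2.imwrite("pics/b.png",b)
for y in (-215,-185,-155,-45,-15,15): print(y,[np.round(proj(c,c2w((176,y,z))),0) for c in (S,T) for z in (16,211)])
c=S
for cam in("scene","top"):
  c=S if cam=="scene" else T
  for l in ["trolley","buffer_right","doors","coasters","gourd","spoon"]:
    print(cam,l,[(p,w2c(w).round(0)) for p,w,_ in lm(cam,c,l)][:2])
print(ctrl.sense()["time_s"])
E
```

```text
-215 [array([203., 291.]), array([189., 236.]), array([341., 158.]), array([351., 146.])]
-185 [array([215., 291.]), array([203., 236.]), array([332., 157.]), array([341., 144.])]
-155 [array([227., 291.]), array([217., 236.]), array([323., 156.]), array([330., 143.])]
-45 [array([271., 292.]), array([268., 236.]), array([289., 153.]), array([291., 140.])]
-15 [array([283., 292.]), array([282., 236.]), array([280., 152.]), array([281., 138.])]
15 [array([296., 292.]), array([296., 236.]), array([271., 151.]), array([270., 137.])]
scene trolley [(0.78, array([ -0., 187.,  -0.])), (0.69, array([-3., -3.,  1.]))]
scene buffer_right [(0.78, array([ 2., 67., 59.]))]
scene doors [(0.66, array([  -2., -337.,   31.]))]
scene coasters []
scene gourd []
scene spoon [(0.85, array([-101.,  -41.,   14.]))]
top trolley [(0.75, array([ -1., 191.,   2.])), (0.69, array([ -1., 188.,  88.]))]
top buffer_right [(0.89, array([ 1., 72., 59.]))]
top doors []
top coasters [(0.72, array([ 124., -398.,   15.]))]
top gourd [(0.95, array([118., 210.,  14.]))]
top spoon [(0.68, array([-100.,  -39.,   14.])), (0.35, array([  1., 190.,  87.]))]
1.9
```

View pics/a.png

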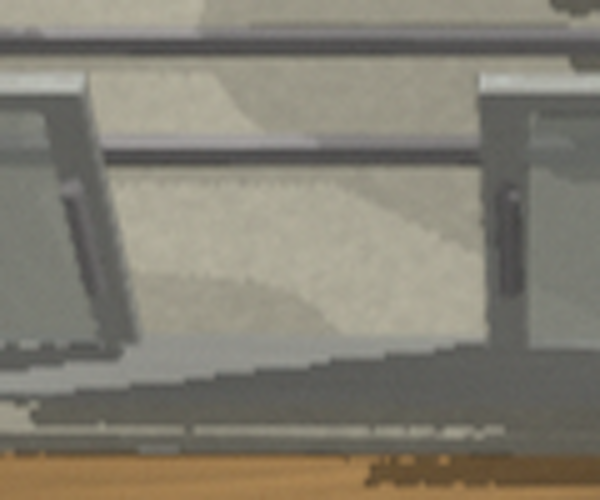

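View pics/b.png

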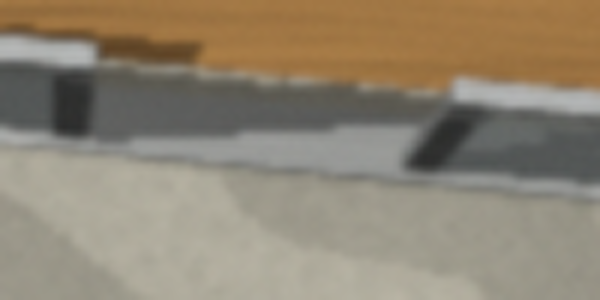

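The view agrees with the networks. The middle jar rides on the carriage (scene 361,212), with the small jar at (346,187) and the large one at (386,165) as look-alikes. The opening's inner edges are at scene (197..207) and (276..278), which puts the mark at y ≈ -114 in the cubby's frame. The close crop showed the opening, and only one jar stands on the deck.

step_arm(increments=[{"dx": 1,"dy": -1,"wz": 0.82},{"dx": 1,"dy": -1,"wz": 0.82},{"dx": 1,"dy": -1,"wz": 0.82},{"dx": 1,"dy": -1,"wz": 0.82},{"dx": 1,"dy": -1,"wz": 0.82}], fingers=0)

```text
invalid input at $.increments[0]: expected keys dx, dy, dz, wx, wy, wz
```

```bash
cat >> h.py <<'E'
def hand():
    s=ctrl.sense(); w,x,y,z=s["ee_rot"]; from scipy.spatial.transform import Rotation as Q
    R=Q.from_quat([x,y,z,w]).as_matrix()
    print("t",round(s["time_s"],2),"hand c",w2c(s["eef_pos"]).round(1),"tool x in c",[round(float(R[:,0]@a),3) for a in (xv,yv)],"down",R[:,2].round(3),"grip",round(s["grip_width"],2)); return s
# tracking: rectify plane z=86, cubby y in -320..320 , x -60..60 at 1 px/mm ; col = y+320
def rect(c,z=86):
    src=np.float32([[a,b] for a,b in ((-60,-320),(-60,320),(60,-320),(60,320))])
    img=np.float32([proj(c,c2w((a,b,z))) for a,b in src]); dst=np.float32([[b+320,a+60] for a,b in src])
    return cv2.cvtColor(cv2.warpPerspective(c["frame"],cv2.getPerspectiveTransform(img,dst),(640,120)),cv2.COLOR_BGR2GRAY)
E
python3 - <<'E'
from h import *; import pickle
hand()
S,T=pickle.load(open("c0.pkl","rb"))
cv2.imwrite("pics/r.png",np.vstack([rect(T),rect(S)]))
E
```

```text
t 1.9 hand c [-288.9 -512.5  256.3] tool x in c [0.91, 0.416] down [ 0. -0. -1.] grip 1.0
```

View pics/r.png

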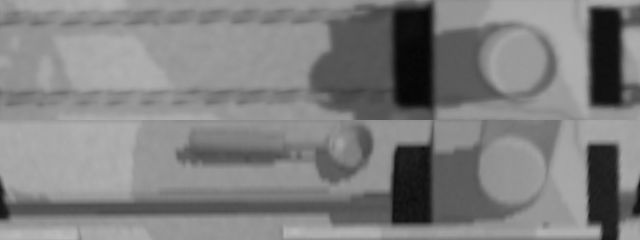

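The rectified strips (top, then scene) show the black buffers at columns 395–433 and 588–620 with the deck between them, so the carriage's middle is at y ≈ 190.5. The deck edges will make a good tracker.

step_arm(increments=[{"dx": 1,"dy": -1,"dz": 0,"wx": 0,"wy": 0,"wz": 0.82},{"dx": 1,"dy": -1,"dz": 0,"wx": 0,"wy": 0,"wz": 0.82},{"dx": 1,"dy": -1,"dz": 0,"wx": 0,"wy": 0,"wz": 0.82},{"dx": 1,"dy": -1,"dz": 0,"wx": 0,"wy": 0,"wz": 0.82},{"dx": 1,"dy": -1,"dz": 0,"wx": 0,"wy": 0,"wz": 0.81}], fingers=0)

```text
time_s: 2.4
eef_pos: [279.9, -348.4, 256.5]
ee_rot: [0.0, 0.999, -0.042, 0.0]
force: [0.5, 0.3, -0.3]
grip_width: 0.139
grip_force: 0.0
```

```bash
python3 -c "
from h import *
hand()"
```

```text
t 2.4 hand c [-200.  -359.7  256.5] tool x in c [1.0, -0.004] down [ 0. -0. -1.] grip 0.14
```

step_arm(increments=[{"dx": 0.6,"dy": -1,"dz": 0,"wx": 0,"wy": 0,"wz": 0},{"dx": 0.6,"dy": -1,"dz": 0,"wx": 0,"wy": 0,"wz": 0},{"dx": 0.6,"dy": -1,"dz": 0,"wx": 0,"wy": 0,"wz": 0},{"dx": 0.6,"dy": -1,"dz": 0,"wx": 0,"wy": 0,"wz": 0},{"dx": 0.6,"dy": -1,"dz": 0,"wx": 0,"wy": 0,"wz": 0}])

```text
time_s: 2.9
eef_pos: [364.7, -230.1, 256.4]
ee_rot: [0.0, 0.999, -0.04, 0.0]
force: [-0.8, -0.1, -1.0]
grip_width: 0.001
grip_force: 0.0
```

step_arm(increments=[{"dx": 0.6,"dy": -1,"dz": 0,"wx": 0,"wy": 0,"wz": 0},{"dx": 0.6,"dy": -1,"dz": 0,"wx": 0,"wy": 0,"wz": 0},{"dx": 0.6,"dy": -1,"dz": 0,"wx": 0,"wy": 0,"wz": 0},{"dx": 0.6,"dy": -1,"dz": 0,"wx": 0,"wy": 0,"wz": 0},{"dx": 0.6,"dy": -1,"dz": 0,"wx": 0,"wy": 0,"wz": 0}])

```text
time_s: 3.4
eef_pos: [449.6, -111.5, 256.4]
ee_rot: [0.0, 0.999, -0.04, 0.0]
force: [0.1, -0.3, -0.4]
grip_width: 0.001
grip_force: 0.0
```

step_arm(increments=[{"dx": 0.4,"dy": -1,"dz": 0,"wx": 0,"wy": 0,"wz": 0},{"dx": 0.4,"dy": -1,"dz": 0,"wx": 0,"wy": 0,"wz": 0},{"dx": 0.4,"dy": -1,"dz": 0,"wx": 0,"wy": 0,"wz": 0},{"dx": 0.4,"dy": -1,"dz": 0,"wx": 0,"wy": 0,"wz": 0},{"dx": 0.4,"dy": -1,"dz": 0,"wx": 0,"wy": 0,"wz": 0}])

```text
time_s: 3.9
eef_pos: [509.3, 9.1, 256.4]
ee_rot: [0.0, 0.999, -0.04, 0.0]
force: [1.0, -0.5, 1.4]
grip_width: -0.001
grip_force: 0.0
```

step_arm(increments=[{"dx": 0,"dy": -1,"dz": 0,"wx": 0,"wy": 0,"wz": 0},{"dx": 0,"dy": -1,"dz": 0,"wx": 0,"wy": 0,"wz": 0},{"dx": 0,"dy": -1,"dz": 0,"wx": 0,"wy": 0,"wz": 0},{"dx": 0,"dy": -1,"dz": 0,"wx": 0,"wy": 0,"wz": 0},{"dx": 0,"dy": -1,"dz": 0,"wx": 0,"wy": 0,"wz": 0}])

```text
time_s: 4.4
eef_pos: [518.9, 133.7, 256.3]
ee_rot: [-0.0, 0.999, -0.04, 0.0]
force: [0.2, -0.1, 0.3]
grip_width: -0.003
grip_force: 0.0
```

step_arm(increments=[{"dx": 0,"dy": -1,"dz": 0,"wx": 0,"wy": 0,"wz": 0},{"dx": 0,"dy": -1,"dz": 0,"wx": 0,"wy": 0,"wz": 0},{"dx": 0,"dy": -1,"dz": 0,"wx": 0,"wy": 0,"wz": 0},{"dx": 0,"dy": -1,"dz": 0,"wx": 0,"wy": 0,"wz": 0},{"dx": 0,"dy": -1,"dz": 0,"wx": 0,"wy": 0,"wz": 0}])

```text
time_s: 4.9
eef_pos: [529.0, 258.3, 256.3]
ee_rot: [0.0, 0.999, -0.04, -0.0]
force: [0.0, 0.1, 0.7]
grip_width: -0.001
grip_force: 0.0
```

```bash
python3 -c "
from h import *
hand()"
```

```text
t 4.9 hand c [ -0.6 265.1 256.3] tool x in c [1.0, 0.0] down [-0. -0. -1.] grip -0.0
```

step_arm(increments=[{"dx": 0,"dy": -1,"dz": 0.7,"wx": 0,"wy": 0,"wz": 0},{"dx": 0,"dy": -1,"dz": 0.7,"wx": 0,"wy": 0,"wz": 0},{"dx": 0,"dy": -0.8,"dz": 0.7,"wx": 0,"wy": 0,"wz": 0},{"dx": 0,"dy": 0,"dz": 0.9,"wx": 0,"wy": 0,"wz": 0},{"dx": 0,"dy": 0,"dz": 1,"wx": 0,"wy": 0,"wz": 0}])

```text
time_s: 5.4
eef_pos: [534.6, 327.7, 155.6]
ee_rot: [-0.0, 0.999, -0.04, 0.0]
force: [0.6, -0.2, -0.3]
grip_width: 0.001
grip_force: 0.0
```

step_arm(increments=[{"dx": 0,"dy": 0,"dz": 1,"wx": 0,"wy": 0,"wz": 0},{"dx": 0,"dy": 0,"dz": 1,"wx": 0,"wy": 0,"wz": 0},{"dx": 0,"dy": 0,"dz": 0.9,"wx": 0,"wy": 0,"wz": 0},{"dx": 0,"dy": 0,"dz": 0,"wx": 0,"wy": 0,"wz": 0}])

```text
time_s: 5.8
eef_pos: [533.2, 326.4, 80.8]
ee_rot: [0.001, 0.999, -0.04, -0.003]
force: [-0.4, 0.3, 0.4]
grip_width: 0.002
grip_force: 0.0
```

```bash
cat >> h.py <<'E'
def edges(c):
    """deck edges next to black buffers: returns centre estimates from (right-buffer side, left-buffer side)"""
    p=np.median(rect(c)[25:95].astype(float),axis=0); dark=p<55
    d=np.diff(dark.astype(int)); up=np.where(d==-1)[0]; dn=np.where(d==1)[0]
    f=lambda i:i+(55-p[i])/(p[i+1]-p[i])-320
    return [round(f(i),1) for i in dn],[round(f(i),1) for i in up]
E
python3 - <<'E'
from h import *; import pickle
S,T=pickle.load(open("c0.pkl","rb")); print(edges(S),edges(T))
hand(); S=cap("scene");T=cap("top"); print(edges(S),edges(T))
cv2.imwrite("pics/s1.png",S["frame"][150:290,300:500].repeat(4,0).repeat(4,1))
E
```

```text
([np.float64(72.5), np.float64(268.7)], [np.float64(110.9), np.float64(296.1)]) ([np.float64(72.1), np.float64(271.1)], [np.float64(113.0), np.float64(299.6)])
t 5.8 hand c [ -1.9 333.3  80.8] tool x in c [1.0, 0.0] down [-0.005 -0.002 -1.   ] grip 0.0
([np.float64(72.8), np.float64(268.0), np.float64(312.1)], [np.float64(110.0), np.float64(296.3)]) ([np.float64(72.6), np.float64(269.8), np.float64(311.3)], [np.float64(111.8), np.float64(301.3)])
```

View pics/s1.png

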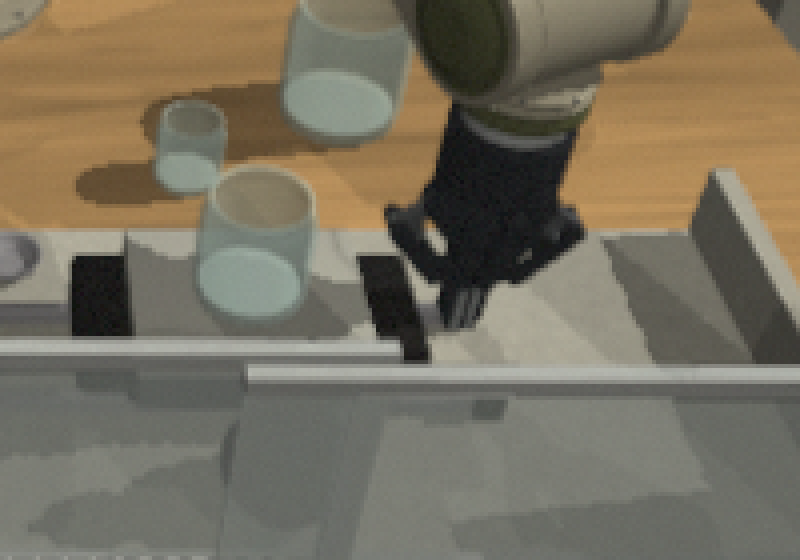

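The crop shows the closed fingers at (462,305), just clear of the left buffer at (390,310). The jar is untouched. Next is a gentle push at constant hand speed.

step_arm(increments=[{"dx": 0,"dy": 0.13,"dz": 0,"wx": 0,"wy": 0,"wz": 0},{"dx": 0,"dy": 0.13,"dz": 0,"wx": 0,"wy": 0,"wz": 0},{"dx": 0,"dy": 0.13,"dz": 0,"wx": 0,"wy": 0,"wz": 0},{"dx": 0,"dy": 0.13,"dz": 0,"wx": 0,"wy": 0,"wz": 0},{"dx": 0,"dy": 0.13,"dz": 0,"wx": 0,"wy": 0,"wz": 0}])

```text
time_s: 6.4
eef_pos: [533.3, 310.4, 84.0]
ee_rot: [-0.0, 0.999, -0.04, 0.0]
force: [0.2, -0.2, 0.7]
grip_width: -0.001
grip_force: 0.0
```

step_arm(increments=[{"dx": 0,"dy": 0.13,"dz": 0,"wx": 0,"wy": 0,"wz": 0},{"dx": 0,"dy": 0.13,"dz": 0,"wx": 0,"wy": 0,"wz": 0},{"dx": 0,"dy": 0.13,"dz": 0,"wx": 0,"wy": 0,"wz": 0},{"dx": 0,"dy": 0.13,"dz": 0,"wx": 0,"wy": 0,"wz": 0},{"dx": 0,"dy": 0.13,"dz": 0,"wx": 0,"wy": 0,"wz": 0}])

```text
time_s: 6.9
eef_pos: [532.0, 294.3, 83.8]
ee_rot: [-0.0, 0.999, -0.04, 0.0]
force: [0.4, 0.2, 0.2]
grip_width: -0.003
grip_force: 0.2
```

step_arm(increments=[{"dx": 0,"dy": 0.13,"dz": 0,"wx": 0,"wy": 0,"wz": 0},{"dx": 0,"dy": 0.13,"dz": 0,"wx": 0,"wy": 0,"wz": 0},{"dx": 0,"dy": 0.13,"dz": 0,"wx": 0,"wy": 0,"wz": 0},{"dx": 0,"dy": 0.13,"dz": 0,"wx": 0,"wy": 0,"wz": 0}])

```text
time_s: 7.3
eef_pos: [530.9, 281.3, 83.8]
ee_rot: [0.0, 0.999, -0.04, -0.0]
force: [-0.2, -1.3, 0.2]
grip_width: -0.001
grip_force: 0.0
```

```bash
python3 - <<'E'
from h import *
hand(); T=cap("top"); S=cap("scene");print(edges(T),edges(S));hand()
E
```

```text
t 7.3 hand c [ -0.6 288.2  83.8] tool x in c [1.0, 0.0] down [-0. -0. -1.] grip -0.0
([np.float64(45.2), np.float64(242.2)], [np.float64(83.6), np.float64(287.7)]) ([np.float64(42.9), np.float64(236.7), np.float64(289.2), np.float64(316.1)], [np.float64(79.1), np.float64(287.9), np.float64(300.4)])
t 7.4 hand c [ -0.5 288.1  83.8] tool x in c [1.0, -0.0] down [-0. -0. -1.] grip -0.0
```

step_arm(increments=[{"dx": 0,"dy": 0,"dz": -1,"wx": 0,"wy": 0,"wz": 0},{"dx": 0,"dy": 0,"dz": -1,"wx": 0,"wy": 0,"wz": 0},{"dx": 0,"dy": 0.3,"dz": -1,"wx": 0,"wy": 0,"wz": 0},{"dx": 0,"dy": 0.7,"dz": -1,"wx": 0,"wy": 0,"wz": 0},{"dx": 0,"dy": 1,"dz": -1,"wx": 0,"wy": 0,"wz": 0}])

```text
time_s: 7.9
eef_pos: [526.6, 231.8, 209.7]
ee_rot: [-0.0, 0.999, -0.04, -0.0]
force: [-0.4, -0.0, -0.1]
grip_width: 0.001
grip_force: 0.0
```

step_arm(increments=[{"dx": 0,"dy": 1,"dz": -0.5,"wx": 0,"wy": 0,"wz": 0},{"dx": 0,"dy": 1,"dz": 0,"wx": 0,"wy": 0,"wz": 0},{"dx": 0,"dy": 1,"dz": 0,"wx": 0,"wy": 0,"wz": 0},{"dx": 0,"dy": 1,"dz": 0,"wx": 0,"wy": 0,"wz": 0},{"dx": 0,"dy": 1,"dz": 0,"wx": 0,"wy": 0,"wz": 0}])

```text
time_s: 8.4
eef_pos: [516.6, 106.3, 221.4]
ee_rot: [0.0, 0.999, -0.04, 0.0]
force: [0.6, 0.3, -0.2]
grip_width: 0.001
grip_force: 0.0
```

```bash
python3 - <<'E'
from h import *
hand(); S=cap("scene");T=cap("top"); print(edges(S),edges(T));hand()
E
```

```text
t 8.4 hand c [ -0.7 112.6 221.4] tool x in c [1.0, 0.0] down [ 0. -0. -1.] grip 0.0
([np.float64(-18.2), np.float64(174.1)], [np.float64(16.8), np.float64(203.3)]) ([np.float64(-22.0), np.float64(75.4), np.float64(226.6)], [np.float64(15.4), np.float64(83.4), np.float64(233.4)])
t 8.5 hand c [ -0.4 111.5 221.4] tool x in c [1.0, -0.003] down [-0. -0. -1.] grip -0.0
```

step_arm(increments=[{"dx": 0,"dy": 1,"dz": 0,"wx": 0,"wy": 0,"wz": 0},{"dx": 0,"dy": 1,"dz": 0,"wx": 0,"wy": 0,"wz": 0},{"dx": 0,"dy": 1,"dz": 0,"wx": 0,"wy": 0,"wz": 0},{"dx": 0,"dy": 1,"dz": 0,"wx": 0,"wy": 0,"wz": 0},{"dx": 0,"dy": 1,"dz": 0,"wx": 0,"wy": 0,"wz": 0}])

```text
time_s: 9.0
eef_pos: [506.8, -17.7, 221.4]
ee_rot: [-0.0, 0.999, -0.04, 0.0]
force: [-0.1, 0.1, 0.1]
grip_width: 0.001
grip_force: 0.0
```

step_arm(increments=[{"dx": 0,"dy": 1,"dz": 0,"wx": 0,"wy": 0,"wz": 0},{"dx": 0,"dy": 1,"dz": 0,"wx": 0,"wy": 0,"wz": 0},{"dx": 0,"dy": 1,"dz": 0,"wx": 0,"wy": 0,"wz": 0},{"dx": 0,"dy": 1,"dz": 0.9,"wx": 0,"wy": 0,"wz": 0},{"dx": 0,"dy": 1,"dz": 0.9,"wx": 0,"wy": 0,"wz": 0}])

```text
time_s: 9.5
eef_pos: [497.2, -142.4, 176.1]
ee_rot: [0.0, 0.999, -0.04, 0.001]
force: [0.0, -0.5, 0.4]
grip_width: 0.002
grip_force: 0.0
```

step_arm(increments=[{"dx": 0,"dy": 1,"dz": 0.9,"wx": 0,"wy": 0,"wz": 0},{"dx": 0,"dy": 1,"dz": 0.9,"wx": 0,"wy": 0,"wz": 0},{"dx": 0,"dy": 1,"dz": 0.9,"wx": 0,"wy": 0,"wz": 0},{"dx": 0,"dy": 1,"dz": 0.9,"wx": 0,"wy": 0,"wz": 0},{"dx": 0,"dy": 0,"dz": 0.1,"wx": 0,"wy": 0,"wz": 0}])

```text
time_s: 10.0
eef_pos: [487.9, -242.8, 81.3]
ee_rot: [-0.001, 0.999, -0.041, -0.001]
force: [0.1, 0.2, -0.3]
grip_width: -0.001
grip_force: 0.0
```

```bash
python3 - <<'E'
from h import *
hand(); S=cap("scene");T=cap("top"); print(edges(S),edges(T));hand()
np.savez("mid.npz",S=S["frame"],T=T["frame"])
E
```

```text
t 10.0 hand c [  -1.1 -237.6   81.3] tool x in c [1.0, -0.002] down [-0.003  0.002 -1.   ] grip -0.0
([np.float64(-251.6), np.float64(-236.0), np.float64(-106.7), np.float64(84.7)], [np.float64(-236.0), np.float64(-221.6), np.float64(-72.8), np.float64(115.4)]) ([np.float64(-110.2), np.float64(84.4)], [np.float64(-74.1), np.float64(114.4)])
t 10.1 hand c [  -0.3 -235.8   83.4] tool x in c [1.0, -0.0] down [-0.001  0.001 -1.   ] grip -0.0
```

step_arm(increments=[{"dx": 0,"dy": -0.67,"dz": 0,"wx": 0,"wy": 0,"wz": 0},{"dx": 0,"dy": 0,"dz": 0,"wx": 0,"wy": 0,"wz": 0},{"dx": 0,"dy": 0,"dz": 0,"wx": 0,"wy": 0,"wz": 0},{"dx": 0,"dy": 0,"dz": 0,"wx": 0,"wy": 0,"wz": 0},{"dx": 0,"dy": 0,"dz": 0,"wx": 0,"wy": 0,"wz": 0}])

```text
time_s: 10.6
eef_pos: [490.2, -225.0, 84.1]
ee_rot: [0.0, 0.999, -0.04, 0.0]
force: [0.3, 0.0, -0.2]
grip_width: 0.002
grip_force: 0.0
```

step_arm(increments=[{"dx": 0,"dy": 0,"dz": 0,"wx": 0,"wy": 0,"wz": 0},{"dx": 0,"dy": 0,"dz": 0,"wx": 0,"wy": 0,"wz": 0},{"dx": 0,"dy": 0,"dz": 0,"wx": 0,"wy": 0,"wz": 0},{"dx": 0,"dy": 0,"dz": 0,"wx": 0,"wy": 0,"wz": 0}])

```text
time_s: 11.0
eef_pos: [490.0, -225.0, 83.8]
ee_rot: [-0.0, 0.999, -0.04, -0.0]
force: [0.5, -0.7, -0.3]
grip_width: 0.002
grip_force: 0.0
```

```bash
python3 - <<'E'
from h import *
hand(); S=cap("scene");T=cap("top"); print(edges(S),edges(T));hand()
E
```

```text
t 11.0 hand c [  -0.5 -219.8   83.8] tool x in c [1.0, 0.0] down [-0.  0. -1.] grip 0.0
([np.float64(-234.0), np.float64(-221.0), np.float64(-156.9), np.float64(32.9)], [np.float64(-221.0), np.float64(-204.7), np.float64(-125.1), np.float64(64.6)]) ([np.float64(-159.9), np.float64(32.5)], [np.float64(-126.3), np.float64(63.2)])
t 11.1 hand c [  -0.4 -219.7   83.8] tool x in c [1.0, 0.0] down [-0.  0. -1.] grip 0.0
```

step_arm(increments=[{"dx": 0,"dy": 0,"dz": 0,"wx": 0,"wy": 0,"wz": 0},{"dx": 0,"dy": 0,"dz": 0,"wx": 0,"wy": 0,"wz": 0},{"dx": 0,"dy": 0,"dz": 0,"wx": 0,"wy": 0,"wz": 0},{"dx": 0,"dy": 0,"dz": 0,"wx": 0,"wy": 0,"wz": 0},{"dx": 0,"dy": 0,"dz": 0,"wx": 0,"wy": 0,"wz": 0}])

```text
time_s: 11.6
eef_pos: [490.1, -225.0, 83.8]
ee_rot: [0.0, 0.999, -0.04, -0.0]
force: [-0.5, 0.6, 0.0]
grip_width: 0.002
grip_force: 0.0
```

step_arm(increments=[{"dx": 0,"dy": 0,"dz": 0,"wx": 0,"wy": 0,"wz": 0},{"dx": 0,"dy": 0,"dz": 0,"wx": 0,"wy": 0,"wz": 0},{"dx": 0,"dy": 0.045,"dz": 0,"wx": 0,"wy": 0,"wz": 0},{"dx": 0,"dy": 0.095,"dz": 0,"wx": 0,"wy": 0,"wz": 0},{"dx": 0,"dy": 0.095,"dz": 0,"wx": 0,"wy": 0,"wz": 0}])

```text
time_s: 12.1
eef_pos: [489.6, -231.1, 83.8]
ee_rot: [0.0, 0.999, -0.04, 0.0]
force: [-0.5, -0.9, 0.2]
grip_width: -0.0
grip_force: 0.1
```

step_arm(increments=[{"dx": 0,"dy": 0.095,"dz": 0,"wx": 0,"wy": 0,"wz": 0},{"dx": 0,"dy": 0.095,"dz": 0,"wx": 0,"wy": 0,"wz": 0},{"dx": 0,"dy": 0.095,"dz": 0,"wx": 0,"wy": 0,"wz": 0},{"dx": 0,"dy": 0.095,"dz": 0,"wx": 0,"wy": 0,"wz": 0},{"dx": 0,"dy": 0.095,"dz": 0,"wx": 0,"wy": 0,"wz": 0}])

```text
time_s: 12.6
eef_pos: [488.7, -242.9, 83.8]
ee_rot: [0.0, 0.999, -0.04, 0.0]
force: [0.6, -0.4, 0.8]
grip_width: 0.001
grip_force: 0.1
```

step_arm(increments=[{"dx": 0,"dy": 0.095,"dz": 0,"wx": 0,"wy": 0,"wz": 0},{"dx": 0,"dy": 0.095,"dz": 0,"wx": 0,"wy": 0,"wz": 0},{"dx": 0,"dy": 0.095,"dz": 0,"wx": 0,"wy": 0,"wz": 0},{"dx": 0,"dy": 0.095,"dz": 0,"wx": 0,"wy": 0,"wz": 0}])

```text
time_s: 13.0
eef_pos: [487.8, -252.3, 83.8]
ee_rot: [-0.0, 0.999, -0.04, -0.0]
force: [-0.0, -0.6, 0.7]
grip_width: 0.004
grip_force: 0.0
```

```bash
python3 - <<'E'
from h import *
hand(); S=cap("scene");T=cap("top"); print(edges(S),edges(T));hand()
E
```

```text
t 13.0 hand c [  -0.5 -247.1   83.8] tool x in c [1.0, 0.0] down [-0.  0. -1.] grip 0.0
([np.float64(-261.2), np.float64(-246.6), np.float64(-38.4)], [np.float64(-249.0), np.float64(-196.8), np.float64(-4.3)]) ([np.float64(-36.5)], [np.float64(-5.0)])
t 13.1 hand c [  -0.5 -247.2   83.7] tool x in c [1.0, -0.0] down [-0.  0. -1.] grip -0.0
```

step_arm(increments=[{"dx": 0,"dy": 0.4,"dz": 0,"wx": 0,"wy": 0,"wz": 0},{"dx": 0,"dy": 0.4,"dz": 0,"wx": 0,"wy": 0,"wz": 0},{"dx": 0,"dy": 0,"dz": 0,"wx": 0,"wy": 0,"wz": 0}])

```text
time_s: 13.4
eef_pos: [486.2, -273.6, 83.8]
ee_rot: [0.0, 0.999, -0.041, 0.0]
force: [0.1, 0.1, -0.4]
grip_width: -0.001
grip_force: 0.0
```

```bash
python3 - <<'E'
from h import *
import time
hand()
for i in range(8): S=cap("scene"); print(*[[float(v) for v in e if abs(v+115)<90 or abs(v)<0] for e in edges(S)])
T=cap("top"); print(edges(T));hand()
cv2.imwrite("pics/s2.png",S["frame"][180:320,150:350].repeat(4,0).repeat(4,1)); cv2.imwrite("pics/rt.png",np.vstack([rect(T),rect(S)]))
E
```

```text
t 13.4 hand c [  -0.4 -268.5   83.8] tool x in c [1.0, -0.001] down [ 0.    -0.001 -1.   ] grip -0.0
[-38.7] [-197.2]
[-38.7] [-197.2]
[-38.8] [-197.3]
[-38.8] [-197.4]
[-38.8] [-197.4]
[-38.8] [-197.4]
[-38.8] [-197.4]
[-38.9] [-197.5]
([np.float64(-212.3), np.float64(-37.1)], [np.float64(-196.6), np.float64(-5.5)])
t 13.85 hand c [  -0.4 -266.8   83.8] tool x in c [1.0, 0.0] down [-0.  0. -1.] grip -0.0
```

View pics/s2.png

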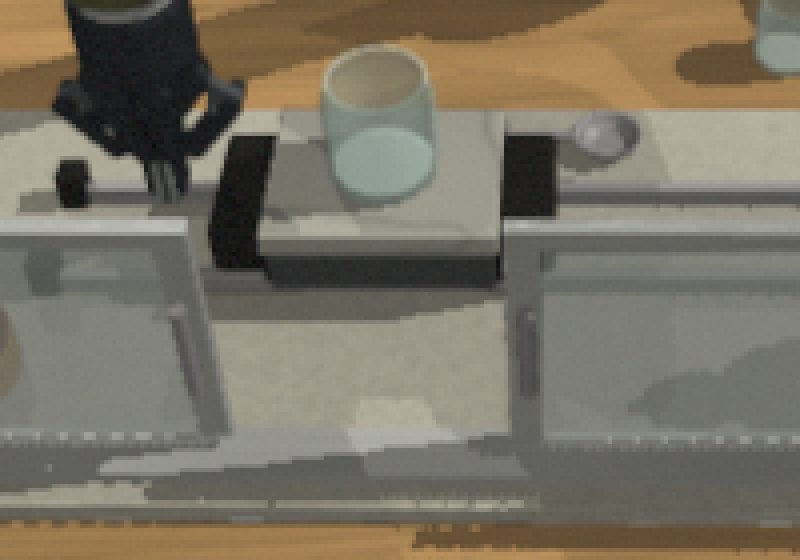

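The crop shows the carriage between the panes, with the jar upright at (380,120) and the hand clear at (165,190). The carriage is at about -117.5 (mark about -114) and drifting at no more than 0.5 mm/s. Now I'll wait without touching it.

step_arm(increments=[{"dx": 0,"dy": 0.5,"dz": 0,"wx": 0,"wy": 0,"wz": 0},{"dx": 0,"dy": 0,"dz": -0.5,"wx": 0,"wy": 0,"wz": 0},{"dx": 0,"dy": 0,"dz": -1,"wx": 0,"wy": 0,"wz": 0},{"dx": 0,"dy": 0,"dz": -1,"wx": 0,"wy": 0,"wz": 0},{"dx": 0,"dy": 0,"dz": -1,"wx": 0,"wy": 0,"wz": 0}])

```text
time_s: 14.35
eef_pos: [485.2, -284.8, 173.3]
ee_rot: [0.0, 0.999, -0.04, 0.0]
force: [-0.3, -0.1, -0.0]
grip_width: 0.004
grip_force: 0.0
```

```bash
python3 - <<'E'
from h import *
for i in range(64):
    S=cap("scene")
    if i%16==0 or i==63: print(ctrl.sense()["time_s"],*[[float(v) for v in e if abs(v+115)<90] for e in edges(S)])
T=cap("top"); print(edges(T)); 
a=S["frame"][225:300,180:300]; cv2.imwrite("pics/fin.png",cv2.resize(a,None,fx=6,fy=6))
for l in ("jar","spoon"): print(l,[(p,w2c(w).round(0)) for p,w,_ in lm("scene",S,l)])
for l in ("trolley","gourd","coasters","jar"): print(l,[(p,w2c(w).round(0)) for p,w,_ in lm("top",T,l)])
hand()
E
```

```text
14.4 [-39.0] [-197.5]
15.2 [-39.0] [-197.6]
16.0 [-39.0] [-197.6]
16.8 [-39.0] [-197.6]
17.55 [-38.9] [-197.6]
([np.float64(-228.9), np.float64(-37.2)], [np.float64(-196.5), np.float64(-5.5)])
jar [(0.94, array([  -2., -121.,   85.])), (0.92, array([-310.,  312.,    6.])), (0.89, array([-223.,  177.,    2.]))]
spoon [(0.5, array([-99., -44.,  16.]))]
trolley [(0.72, array([  -2., -119.,    4.]))]
gourd [(0.81, array([121., 206.,  11.]))]
coasters [(0.57, array([ 121., -396.,   18.]))]
jar [(0.76, array([-309.,  313.,   -2.])), (0.69, array([  -1., -121.,   87.])), (0.52, array([-224.,  178.,    1.]))]
t 17.9 hand c [  -0.4 -279.5  171.3] tool x in c [1.0, 0.0] down [-0. -0. -1.] grip -0.0
```

```bash
python3 -c "
from h import *
print(finish_job())"
```

```text
the job is handed in; nothing more can be done
None
```

I've handed the job in: the carriage stood still, untouched, for over 3 s about 4 mm from the middle of the opening, with the jar upright on it and the gourd, coasters and spoon undisturbed.

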